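# Find the full cell tin in the locked rack

### The arm

A 6-joint arm with a two-finger parallel gripper is mounted at the origin on the work surface. World frame = base frame: x ahead of the robot, y to its left, z up, the work surface at z = 0. Lengths are in m, angles in degrees, forces in N, time in s.
With the tool pointing down it reaches from about 0.25 to 0.725 m from the base axis. Payload 9.7 kg.
Tool frame: the origin (TCP) lies midway between the tips of the shut fingers; the grasp point (between the pads) lies 19 mm behind it; z points along the fingers, x is the direction in which the jaws open and shut, and the axes are right-handed (so a half turn about z gives the same grasp; the last joint's range is limited). The gripper opens to 85 mm and grips with 20 to 120 N. Pads are 22 mm wide; open, the fingers measure 114 mm over their backs; the gripper's body (76 mm by 85 mm) begins 54 mm behind the grasp point. The pads swing forward as they close: fully open they stand 13 mm farther back than shut.
Start: joints at [0, 4.979, 10.078, 95.1, 0, 90], TCP at [0.55, -0, 0.231] pointing down, gripper open.
Joint ranges: [-179.16, 179.16], [-48.56, 103.87], [-65.8, 70.77], [-126.05, 130.52], [-82.76, 87.17], [-180, 180]. Speed limits (degrees/s): [127.2, 127.2, 147.25, 180, 180, 180].

### API

Orientations are given as [roll, pitch, yaw] about the fixed x, y, z axes, in that order (R = Rz(yaw) Ry(pitch) Rx(roll)).
In Python, from workcell import sensors, camera, get_calibration, bot, recognise, place_of gives the robot as it stands. The module is installed in compiled form; this text tells all that it offers.
- The arm moves only by the tool send_rows, never from a script. Its argument "plan" is a list of rows, each a list of 3 entries, a list of its own where there are three numbers: the shift along the tool's x, y, z normalised to -1 to 1, where 1 is 0.3 m, then the turn, a rotation vector about the tool's x, y, z normalised to -1 to 1, where 1 is pi rad, then the closure, from -1 (fully open) to 1 (shut). In form: [[[x, y, z], [rx, ry, rz], claw], ...]. A call has 1 to 10 rows; each row is the pose to reach, as a shift and turn from the pose commanded when the call began, along the tool's axes at that moment, turning the shorter way round; what a row does not reach only later rows make up. A row lasts 1/10 s, in which the tool goes at most 50 mm and 8.59 degrees, less where a joint would pass 70% of its speed; a pose out of reach is approached as far as the arm can. A call with a number of a shift or a turn outside -1 to 1 is refused whole. A call with a gripper value outside its range is refused whole. The fingers move at their own pace and stop on an object; "force" is the grip in N (left out, the last holds). Time passes only in rows, so rows that repeat a pose let the fingers close. It gives the time, the measured TCP pose, the force and the opening at its end, in the units of the state.
- sensors.get_obs(): the state, without advancing time (a new reading comes with each control period).
- camera(name): name is "scene" or "side" or "wrist"; returns the picture (400x640x3 uint8, blue, green, red); there is no depth.
- get_calibration(name): a dict with "fx", "fy", "cx", "cy" (pixels), "R" (3x3) and "t" (3): a world point X has camera coordinates R X + t. Camera axes: x right, y down, z forward; pixel columns grow to the right and rows downward; lengths in m; the calibration is good to about 2 mm. A picture is of the moment at which its call begins: read the wrist's pose just before it. get_calibration takes no time and is no camera call; for the wrist camera it gives the pose at the moment of the call.
- bot.job_done(): hands the job in, once; it reports no verdict.
Trained networks look in the newest picture that a camera, given by its name, has taken for a name from the list of things; names that differ only in an ending like _2 or _b are one class to them, and where a whole thing is asked for, a point or a joint stands for the part that bears it (a point fixed in the world has none). Each returns a list of dicts, best first, with "p" (0 to 1); they miss things now and then, are a little off and sometimes report something else, mostly with a low value. They report only what shows in the picture. A call takes as long as a camera call. They do not tell look-alikes from the thing itself.
- recognise(label, camera): "point" ([column, row] in pixels, amid what is visible of it).
- place_of(label, camera): "point" ([column, row] in pixels: a listed point, or the origin of a listed thing).
The state is a dict: "time": time; "q": joint angles; "qd": joint speeds; "joint_efforts": joint torques, N m; "ee_pos": TCP position; "tcp_rot": TCP orientation; "wrist_force": force on the tool from outside, world axes, zero at the start; "torque": the same for the moment, N m; "opening": finger opening in m.
Only numpy, scipy, OpenCV 4.12 (cv2) and the standard library are available. Lean on these libraries where they do the work, as an engineer would, in place of code of your own. Each camera call takes 0.05 s, during which the arm holds its last target. There are 200 camera calls.

### The job

On the battery bench, unlock the tin rack: push the lug of its keeper bar to the left along the slide until the spring detent snaps in and the bar stays there. Then heft the three identical tins one at a time from left to right (left as the robot sees it), lifting each a few centimetres clear of the rack and setting it back in its own nest before lifting the next. Finish while holding the heaviest tin upright in the gripper at least 10 cm above the rack's deck, with the other two standing in their nests, the bar still unlocked and everything else on the bench left alone and no tin tipped over.

Things in the scene. Friction and masses are not known exactly. Their poses are not given: they have to be found in the camera images.
- rack: fixed black plastic rack, deck 125 (x) by 470 mm (y), 15 mm thick, turned up to 0.25 rad. Origin: on the table surface straight below the middle nest; x away from the robot, y to the robot's left along the row of three nests (125 mm pitch), z up. Lips 8 mm high leave each tin a 70 x 70 mm nest, 5 mm clear all round
- keeper (a joint): slide of the keeper bar along the rack's +y, m: 0 to 0.015 at the start (locked), 0.060 snapped into the detent (open), its end stop. Friction under 1 N; at 0.039 it meets a sprung pin and resists with up to 6 N until 0.050; past that the pin pushes it on by itself to 0.060 and holds it there with about 4 N
- bar_mid (a point): middle of the aluminium keeper bar behind the tins, 16 mm wide, underside 113 and top 123 mm above the table; two posts carry it. Its three tabs, 16 mm wide, reach forward to x = 20 mm in the rack: locked, they overlap the tins' tops 4 mm above them and bar lifting; open, they lie in the gaps left of each tin. At joint q: x = 60, y = 5 + 1000 q mm in the rack
- lug_top (a point): centre of the top of the upright black plastic lug at the left end of the keeper bar, 26 mm (x) by 12 mm (y), standing 31 mm above the bar; top 154 mm above the table. At joint value q it lies at x = 60 mm, y = 168 mm + q in the rack frame
- tin_left: closed square steel tin, 60 x 60 mm (lid rim 62), 95 mm tall, standing in the left nest; the three look the same and weigh 0.17 to 0.7 kg with their unseen contents; one is heavier than either other by at least 0.2 kg. Origin: centre of its underside; z up, x and y square to its sides, along the rack's x and y within 0.03 rad at the start
- tin_middle: closed square steel tin, 60 x 60 mm (lid rim 62), 95 mm tall, standing in the middle nest; the three look the same and weigh 0.17 to 0.7 kg with their unseen contents; one is heavier than either other by at least 0.2 kg. Origin: centre of its underside; z up, x and y square to its sides, along the rack's x and y within 0.03 rad at the start
- tin_right: closed square steel tin, 60 x 60 mm (lid rim 62), 95 mm tall, standing in the right nest; the three look the same and weigh 0.17 to 0.7 kg with their unseen contents; one is heavier than either other by at least 0.2 kg. Origin: centre of its underside; z up, x and y square to its sides, along the rack's x and y within 0.03 rad at the start
- nest_left (a point): centre of the left nest's floor, on the deck 15 mm above the table, at y = 125 mm in the rack
- nest_middle (a point): centre of the middle nest's floor, on the deck 15 mm above the table, at y = 0 mm in the rack
- nest_right (a point): centre of the right nest's floor, on the deck 15 mm above the table, at y = -125 mm in the rack
- cell: bystander: loose bare cylinder cell, 21 mm across, 68 mm tall, upright on the right end of the rack's deck; origin centre of its underside
- screwdriver: bystander: loose screwdriver lying in front of the rack (towards the robot), roughly along the rack; origin near its middle, underside
- jar: bystander: loose closed clear jar, 54 mm across, 70 mm tall, just behind the rack; origin centre of its underside
- tape: bystander: loose roll of green tape lying flat, 80 mm across, 25 mm high; origin centre of its underside
- mug: bystander: loose white mug, about 80 mm across, 90 mm tall; origin centre of its underside
- spacer: bystander: loose black cell spacer plate with three holes, 85 x 44 x 12 mm, lying flat; origin centre of its underside
There are look-alikes about, which are no part of the job. Leave any red look-alike of the tin_middle alone.

How it is judged:
By the outcome, as a careful person would: the job done as asked, in the order asked, and still so for the second after the job is handed in, while the arm keeps its last pose, push and grip.
It also fails if it takes over 72 s, if anything falls off the work surface, if the arm or the gripper's body presses on something with over 40 N, if the wrist force passes 120 N, or if a joint passes its speed limit or range.

## Working session

There is one attempt and no reset: what is moved stays moved. The work goes in short steps, Python scripts to look and compute and a tool call to move; the robot and the scene stay as the last step left them, time stands still between calls to the robot, and variables do not carry over. Pictures are saved under pics/ and viewed, on a budget of 10 in all, crops included, one or two more only if the job needs it, and the job is handed in when it is done.

Besides the shell and the picture viewer there is one more tool, called after "Emit:" in YAML: its name, and indented under it one key for each argument. send_rows: Moves the arm, as the interface text tells. Scaled input: -1 to 1 covers 0.3 m each way for a shift and pi rad each way for a turn. Its arguments: {"type":"object","properties":{"plan":{"type":"array"},"force":{"type":"number"}},"required":["plan"]}

```bash
mkdir -p pics; cat > h.py <<'E'
import numpy as np, cv2
from workcell import sensors, camera, get_calibration, bot, recognise, place_of
def ray(c,px):
    k=get_calibration(c) if isinstance(c,str) else c
    R=np.array(k["R"]);t=np.array(k["t"])
    d=R.T@np.array([(px[0]-k["cx"])/k["fx"],(px[1]-k["cy"])/k["fy"],1]); return -R.T@t,d
def atz(c,px,z):
    o,d=ray(c,px); return o+d*(z-o[2])/d[2]
def proj(c,X):
    k=get_calibration(c) if isinstance(c,str) else c
    p=np.array(k["R"])@np.array(X)+np.array(k["t"]); return np.array([k["fx"]*p[0]/p[2]+k["cx"],k["fy"]*p[1]/p[2]+k["cy"]])
E
python3 - <<'E'
from h import *
np.set_printoptions(precision=4,suppress=True)
o=sensors.get_obs(); print(o)
Z=dict(lug_top=.154,bar_mid=.123,tin_left=.015,tin_middle=.015,tin_right=.015,nest_left=.015,nest_middle=.015,nest_right=.015,cell=.015,screwdriver=0,jar=0,tape=0,mug=0,spacer=0)
for c in("scene","side"):
    im=camera(c); cv2.imwrite(f"pics/{c}0.png",im)
    print(c,-np.array(get_calibration(c)["R"]).T@get_calibration(c)["t"])
    for n,z in Z.items():
        if c=="side" and n in("tape","mug","spacer","screwdriver"): continue
        for r in place_of(n,c)[:4]:
            print(n,np.round(r["p"],2),np.round(r["point"],1),atz(c,r["point"],z)[:2])
E
```

```text
{'time': 0.0, 'q': array([ 0.0002,  5.0121, 10.0328, 95.0997,  0.0005, 89.9991]), 'qd': array([-0.0912, -0.0042, -0.0351, -0.1023,  0.0719,  0.0259]), 'joint_efforts': array([  0.0008, -52.0392,  46.4803,   0.0164,   0.    ,  -0.0001]), 'ee_pos': array([0.5498, 0.    , 0.2306]), 'tcp_rot': array([-179.9995,    0.0789,    0.0011]), 'wrist_force': array([-0.6939, -0.1525,  0.0762]), 'torque': array([ 0.0271, -0.0298, -0.0001]), 'opening': 0.0853339535470703}
scene [ 1.2055 -0.8162  1.2421]
lug_top 0.68 [369.8 161.6] [0.6085 0.1725]
bar_mid 0.73 [339.4 200.6] [0.6164 0.0042]
tin_left 0.59 [299.9 196. ] [0.4438 0.0188]
tin_left 0.55 [341.3 196.7] [0.554  0.1012]
tin_left 0.28 [295.5 245.9] [ 0.5661 -0.1472]
tin_middle 0.88 [254.8 219.6] [ 0.3965 -0.148 ]
tin_middle 0.65 [320.9 217.5] [ 0.5568 -0.0112]
tin_middle 0.64 [286.1 313. ] [ 0.6936 -0.3363]
tin_right 0.96 [294.6 246.3] [ 0.5649 -0.15  ]
tin_right 0.62 [288.  270.4] [ 0.6066 -0.2284]
tin_right 0.55 [301.5 195.9] [0.4477 0.0224]
tin_right 0.3 [322.3 217.4] [ 0.56   -0.0081]
nest_left 0.67 [342.8 196.5] [0.5574 0.105 ]
nest_middle 0
[... 562 characters left out ...]
.203  -0.5482  0.782 ]
lug_top 0.61 [303.  140.4] [0.612 0.18 ]
bar_mid 0.88 [343.7 188.7] [ 0.6172 -0.0076]
tin_left 0.71 [299.7 203.1] [0.5487 0.0992]
tin_left 0.61 [278.8 237.8] [0.4418 0.0219]
tin_middle 0.92 [328.6 225.8] [ 0.5713 -0.0127]
tin_middle 0.81 [287.9 301. ] [ 0.3745 -0.1471]
tin_right 0.74 [362.6 259.7] [ 0.5819 -0.1472]
nest_left 0.67 [301.5 203.3] [0.5525 0.0959]
nest_left 0.46 [362.7 261.2] [ 0.5795 -0.1508]
nest_middle 0.7 [325.9 228.8] [ 0.5597 -0.0175]
nest_middle 0.23 [445.8 296.3] [ 0.6804 -0.3277]
nest_right 0.64 [362.8 259. ] [ 0.5836 -0.1458]
cell 0.57 [393.  281.8] [ 0.6042 -0.2347]
jar 0.86 [390.1 228.2] [ 0.7126 -0.0972]
jar 0.68 [449.7 300.1] [ 0.6901 -0.3351]
```

View images.

```bash
python3 - <<'E'
import cv2,numpy as np
a=cv2.imread("pics/scene0.png")[110:350,170:420];b=cv2.imread("pics/side0.png")[100:340,230:480]
cv2.imwrite("pics/v1.png",np.hstack([cv2.resize(a,(400,384)),cv2.resize(b,(400,384))]))
E
```

```text
(no output)
```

View pics/v1.png

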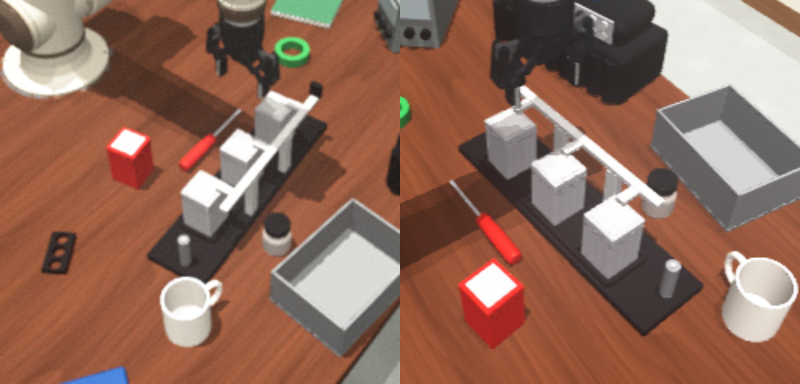

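The picture shows three white tins in the black rack at scene pixels ~(341,197), (321,218) and (295,246). The red look-alike is at (251,206). The lug is at (368,165), with a bin behind the rack, the jar at (342,258), and the cell at (285,268). I choose the three white tins in the rack. Next I fit the rack pose.

```bash
cat > fit.py <<'E'
from h import *
from scipy.optimize import least_squares
def rk(p,x,y,z):
    c,s=np.cos(p[2]),np.sin(p[2]); return np.array([p[0]+c*x-s*y,p[1]+s*x+c*y,z])
E
python3 - <<'E'
from fit import *
np.set_printoptions(precision=4,suppress=True)
D={"scene":dict(l=(369.8,161.6),b=(339.4,200.6),tl=(341.3,196.7),tm=(320.9,217.5),tr=(294.6,246.3),nl=(342.8,196.5),nm=(321.3,220.5),nr=(300.1,248.7)),
"side":dict(l=(303,140.4),b=(343.7,188.7),tl=(299.7,203.1),tm=(328.6,225.8),tr=(362.6,259.7),nl=(301.5,203.3),nm=(325.9,228.8),nr=(362.8,259.0))}
def pt(p,n):
    if n=="l":return rk(p,.06,.168+p[3],.154)
    if n=="b":return rk(p,.06,.005+p[3],.123)
    return rk(p,0,{"l":.125,"m":0,"r":-.125}[n[1]],.015)
K={c:get_calibration(c) for c in D}
f=lambda p:np.concatenate([proj(K[c],pt(p,n))-v for c in D for n,v in D[c].items()])
r=least_squares(f,[.565,-.02,.1,.005],loss="soft_l1"); print(r.x); print(f(r.x).reshape(-1,2))
for c in D:
    im=cv2.imread(f"pics/{c}0.png"); S=4; 
    m=np.mean(list(D[c].values()),0); x0,y0=int(m[0]-50),int(m[1]-70)
    x0,y0=int(m[0]-80),int(m[1]-75)
    z=cv2.resize(im[y0:y0+140,x0:x0+160],None,fx=S,fy=S,interpolation=cv2.INTER_CUBIC)
    def dr(P,col):
        q=[tuple(int(v) for v in (proj(K[c],X)-[x0,y0]+.5)*S) for X in P]
        for a,b in zip(q,q[1:]+q[:1]): cv2.line(z,a,b,col,1)
    R=lambda cx,cy,w,h,zz:[rk(r.x,cx+i*w/2,cy+j*h/2,zz) for i,j in((1,1),(1,-1),(-1,-1),(-1,1))]
    dr(R(0,0,.125,.47,.015),(0,255,255))
    for y in(-.125,0,.125): dr(R(0,y,.062,.062,.11),(0,255,0))
    q=r.x[3]; dr(R(.06,.168+q,.026,.012,.154),(255,0,255)); 
    cv2.imwrite(f"pics/fit_{c}.png",z)
E
python3 -c "
import cv2,numpy as np
a=cv2.imread('pics/fit_scene.png');b=cv2.imread('pics/fit_side.png')
cv2.imwrite('pics/v2.png',np.hstack([a[:560,120:520],b[:560,120:520]]))"
```

```text
[ 0.5664 -0.0214  0.1094  0.0162]
[[-1.4634  0.392 ]
 [ 2.351   0.7418]
 [-0.0027 -0.4596]
 [ 0.3725  3.3758]
 [ 4.7332  1.5664]
 [-1.5027 -0.2596]
 [-0.0275  0.3758]
 [-0.7668 -0.8336]
 [ 0.2906  2.9991]
 [-1.0133 -4.2059]
 [ 0.6089 -1.3569]
 [ 0.2646  2.9036]
 [-1.0004 -0.09  ]
 [-1.1911 -1.5569]
 [ 2.9646 -0.0964]
 [-1.2004  0.61  ]]
```

View pics/v2.png

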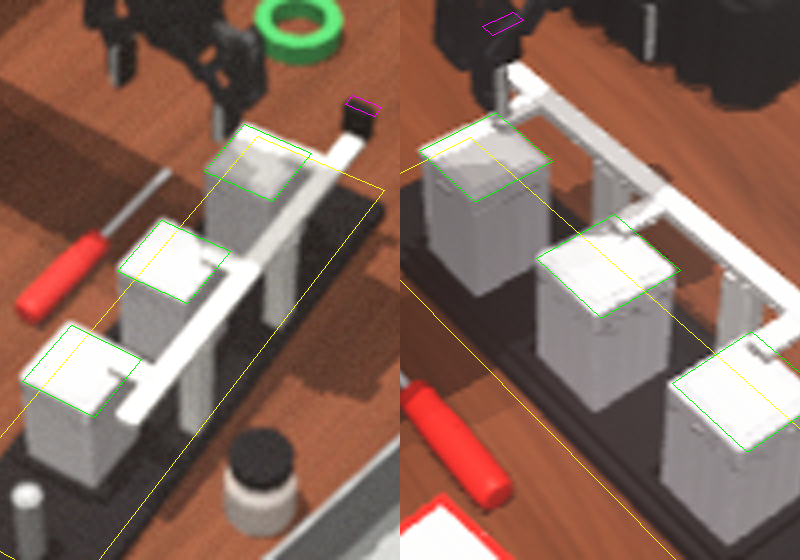

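The fit lies well on the tins: rack at about (0.566, -0.021), yaw 0.109, with the lug a few mm right of the drawn q=0.016. I move to above the bar, just right of the lug, with fingers shut.

Emit:
send_rows:
  plan:
    - [[0.2033,-0.4143,0],[0,0,-0.0347],1]
    - [[0.2033,-0.4143,0],[0,0,-0.0347],1]
    - [[0.2033,-0.4143,0],[0,0,-0.0347],1]
    - [[0.2033,-0.4143,0],[0,0,-0.0347],1]
    - [[0.2033,-0.4143,0],[0,0,-0.0347],1]
    - [[0.2033,-0.4143,0],[0,0,-0.0347],1]
    - [[0.2033,-0.4143,0],[0,0,-0.0347],1]
    - [[0.2033,-0.4143,0],[0,0,-0.0347],1]
  force: 40

```text
time: 2.1
ee_pos: [0.6108, 0.1234, 0.2318]
tcp_rot: [180.0, -0.0, 6.2]
wrist_force: [0.9, 0.3, 0.8]
opening: -0.0001
```

```bash
python3 - <<'E'
from fit import *
np.set_printoptions(precision=4,suppress=True)
print(sensors.get_obs()["ee_pos"])
p=[.5664,-.0214,.1094]
Ri=np.array([[np.cos(p[2]),np.sin(p[2])],[-np.sin(p[2]),np.cos(p[2])]])
ims=[]
for c in("wrist","scene","side"):
    im=camera(c);k=get_calibration(c)
    cv2.imwrite(f"pics/{c}1.png",im)
    for n,z in dict(lug_top=.154,bar_mid=.123,nest_left=.015,tin_left=.015,tin_middle=.015).items():
        for r in place_of(n,c)[:2]:
            X=atz(k,r["point"],z); print(c,n,round(r["p"],2),np.round(r["point"]),"rack",Ri@(X[:2]-p[:2]))
    if c=="wrist":
        for q in(0,.015):
            P=[proj(k,rk(p,.06+i*.013,.168+q+j*.006,.154)) for i,j in((1,1),(1,-1),(-1,-1),(-1,1))]
            cv2.polylines(im,[np.int32(P)],True,(255,0,255),1)
        for y in(0,.125):
            P=[proj(k,rk(p,i*.031,y+j*.031,.11)) for i,j in((1,1),(1,-1),(-1,-1),(-1,1))]
            cv2.polylines(im,[np.int32(P)],True,(0,255,0),1)
        cv2.imwrite("pics/v3.png",im)
E
```

```text
[0.6108 0.1234 0.2318]
wrist lug_top 0.97 [314. 160.] rack [0.0594 0.1791]
wrist tin_left 0.82 [269. 184.] rack [-0.0009  0.1249]
wrist tin_middle 0.91 [156. 314.] rack [-0.1837 -0.0775]
wrist tin_middle 0.83 [273. 268.] rack [-0.0011  0.0005]
scene lug_top 0.56 [369. 162.] rack [0.0628 0.1848]
scene bar_mid 0.72 [336. 203.] rack [0.05   0.0066]
scene nest_left 0.56 [345. 195.] rack [0.0078 0.1354]
scene nest_left 0.31 [296. 246.] rack [-0.0139 -0.1236]
scene tin_left 0.75 [340. 194.] rack [-0.0074  0.1323]
scene tin_middle 0.94 [253. 218.] rack [-0.1911 -0.1042]
scene tin_middle 0.7 [322. 218.] rack [-0.0047  0.0101]
side lug_top 0.77 [303. 145.] rack [0.0551 0.178 ]
side bar_mid 0.67 [346. 190.] rack [0.052  0.0014]
side bar_mid 0.5 [297. 201.] rack [-0.0633  0.0451]
side nest_left 0.7 [298. 202.] rack [-0.0057  0.1263]
side tin_left 0.87 [295. 201.] rack [-0.0088  0.1362]
side tin_left 0.52 [283. 240.] rack [-0.1137  0.044 ]
side tin_middle 0.63 [327. 226.] rack [0.0018 0.0091]
side tin_middle 0.62 [286. 300.] rack [-0.2066 -0.1008]
```

View pics/v3.png

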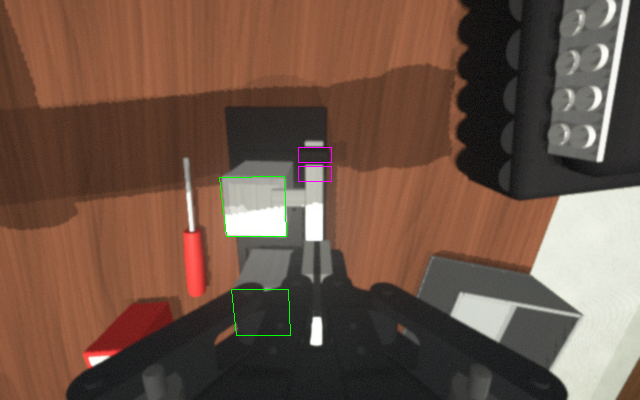

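The wrist view shows the lug at about (314,160), which puts it at rack y 0.178 (q about 0.01). The shut fingers are over the bar to its right. I descend and begin the push.

Emit:
send_rows:
  plan:
    - [[0,0,0.13],[0,0,0],1]
    - [[0,0,0.25],[0,0,0],1]
    - [[0,0,0.327],[0,0,0],1]
    - [[0,0,0.327],[0,0,0],1]
    - [[0,-0.02,0.327],[0,0,0],1]
    - [[0,-0.04,0.327],[0,0,0],1]
    - [[0,-0.06,0.327],[0,0,0],1]
    - [[0,-0.08,0.327],[0,0,0],1]
    - [[0,-0.1,0.327],[0,0,0],1]
    - [[0,-0.12,0.327],[0,0,0],1]

```text
time: 4.0
ee_pos: [0.6071, 0.1607, 0.1335]
tcp_rot: [180.0, -0.0, 6.3]
wrist_force: [0.2, -0.6, 0.4]
opening: 0.0003
```

Emit:
send_rows:
  plan:
    - [[0,-0.015,0],[0,0,0],1]
    - [[0,-0.03,0],[0,0,0],1]
    - [[0,-0.045,0],[0,0,0],1]
    - [[0,-0.06,0],[0,0,0],1]
    - [[0,-0.07,0],[0,0,0],1]
    - [[0,-0.08,0],[0,0,0],1]
    - [[0,-0.08,0],[0,0,0],1]
    - [[0,-0.08,0],[0,0,0],1]

```text
time: 4.8
ee_pos: [0.6044, 0.1842, 0.1332]
tcp_rot: [-180.0, 0.0, 6.3]
wrist_force: [0.9, -0.6, -0.0]
opening: 0.0003
```

```bash
python3 - <<'E'
from fit import *
np.set_printoptions(precision=4,suppress=True)
o=sensors.get_obs();p=[.5664,-.0214,.1094]
Ri=np.array([[np.cos(p[2]),np.sin(p[2])],[-np.sin(p[2]),np.cos(p[2])]])
print(o["ee_pos"],Ri@(o["ee_pos"][:2]-p[:2]),o["wrist_force"])
for c in("wrist","scene"):
    im=camera(c);k=get_calibration(c); cv2.imwrite(f"pics/{c}2.png",im)
    for n,z in dict(lug_top=.154,bar_mid=.123).items():
        for r in place_of(n,c)[:2]:
            X=atz(k,r["point"],z); print(c,n,round(r["p"],2),np.round(r["point"]),"rack",Ri@(X[:2]-p[:2]))
E
```

```text
[0.6044 0.1842 0.1332] [0.0602 0.2003] [ 0.9333 -0.6167 -0.0342]
wrist lug_top 0.78 [310. 243.] rack [0.0582 0.2165]
scene lug_top 0.72 [351. 146.] rack [-0.0245  0.2215]
scene lug_top 0.7 [284. 316.] rack [ 0.144  -0.3957]
scene bar_mid 0.62 [345. 194.] rack [0.0543 0.0515]
```

Emit:
send_rows:
  plan:
    - [[0,-0.007,0],[0,0,0],1]
    - [[0,-0.014,0],[0,0,0],1]
    - [[0,-0.021,0],[0,0,0],1]
    - [[0,-0.028,0],[0,0,0],1]
    - [[0,-0.028,0],[0,0,0],1]

```text
time: 5.6
ee_pos: [0.6034, 0.1928, 0.1331]
tcp_rot: [-180.0, 0.0, 6.3]
wrist_force: [-0.7, -0.6, -0.3]
opening: 0.0001
```

```bash
cat > look.py <<'E'
from fit import *
import sys
np.set_printoptions(precision=4,suppress=True)
o=sensors.get_obs();p=[.5664,-.0214,.1094]
Ri=np.array([[np.cos(p[2]),np.sin(p[2])],[-np.sin(p[2]),np.cos(p[2])]])
print(o["ee_pos"],Ri@(o["ee_pos"][:2]-p[:2]),o["wrist_force"])
c,n=sys.argv[1:3]
im=camera(c);k=get_calibration(c)
for r in place_of("lug_top",c)[:2]:
    X=atz(k,r["point"],.154); print(round(r["p"],2),np.round(r["point"]),"rack",Ri@(X[:2]-p[:2]))
for q,col in((.048,(0,255,255)),(.06,(255,0,255))):
    cv2.polylines(im,[np.int32([proj(k,rk(p,.06+i*.013,.168+q+j*.006,.154)) for i,j in((1,1),(1,-1),(-1,-1),(-1,1))])],True,col,1)
cv2.imwrite(f"pics/{n}.png",im)
E
python3 look.py wrist v4
```

```text
[0.6034 0.1928 0.1331] [0.0602 0.2088] [-0.6724 -0.5569 -0.3098]
```

View pics/v4.png

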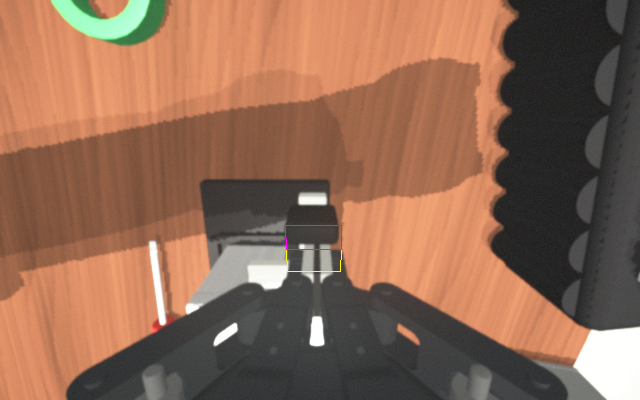

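Emit:
send_rows:
  plan:
    - [[0,0.01,0],[0,0,0],1]
    - [[0,0.02,-0.1],[0,0,0],1]
    - [[0,0.1,-0.25],[0,0,0],0]
    - [[0,0.2,-0.35],[0,0,0],-0.8]
    - [[0,0.25,-0.35],[0,0,0],-0.8]
    - [[0,0.25,-0.35],[0,0,0],-0.8]
    - [[0,0.25,-0.35],[0,0,0],-0.8]

```text
time: 6.4
ee_pos: [0.6115, 0.1175, 0.237]
tcp_rot: [-180.0, 0.1, 6.2]
wrist_force: [-1.0, 0.6, 0.3]
opening: 0.0725
```

```bash
python3 look.py wrist v5; python3 -c "
from h import *
o=sensors.get_obs();print(o['q'],o['opening'])"
```

```text
[0.6115 0.1175 0.237 ] [0.06   0.1332] [-1.0292  0.5555  0.2902]
0.94 [316.  84.] rack [0.0604 0.2295]
[1.09479811e+01 1.56673081e+01 2.29532695e+01 9.74033065e+01
 1.16211651e-02 9.46740891e+01] 0.07713117999935244
```

View pics/v5.png

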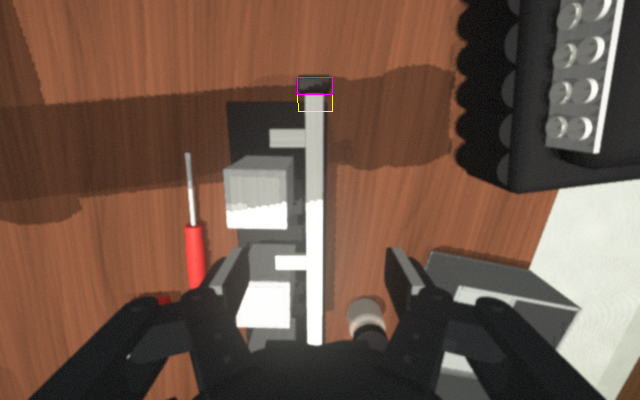

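The wrist view shows the lug at q about 0.061, snapped in, with the tabs in the gaps left of the tins. Next I turn 90° and go above the left tin.

Emit:
send_rows:
  plan:
    - [[-0.2,0.027,0],[0,0,-0.5],-0.8]
    - [[-0.2,0.027,0],[0,0,-0.5],-0.8]
    - [[-0.2,0.027,0],[0,0,-0.5],-0.8]
    - [[-0.2,0.027,0],[0,0,-0.5],-0.8]
    - [[-0.2,0.027,0],[0,0,-0.5],-0.8]
    - [[-0.2,0.027,0],[0,0,-0.5],-0.8]
    - [[-0.2,0.027,0],[0,0,-0.5],-0.8]
    - [[-0.2,0.027,0],[0,0,-0.5],-0.8]
    - [[-0.2,0.027,0],[0,0,-0.5],-0.8]
    - [[-0.2,0.027,0],[0,0,-0.5],-0.8]

```text
time: 7.5
ee_pos: [0.5525, 0.104, 0.2372]
tcp_rot: [-179.9, 0.0, 92.6]
wrist_force: [0.4, -0.8, -0.0]
opening: 0.0773
```

Emit:
send_rows:
  plan:
    - [[0,0,0],[0,0,-0.0278],-0.8]
    - [[0,0,0],[0,0,-0.0278],-0.8]
    - [[0,0,0],[0,0,-0.0278],-0.8]

```text
time: 7.8
ee_pos: [0.5527, 0.1037, 0.2376]
tcp_rot: [-179.9, -0.0, 97.1]
wrist_force: [-0.1, 0.3, 0.0]
opening: 0.0771
```

```bash
cat > grasp.py <<'E'
from fit import *
import sys
np.set_printoptions(precision=4,suppress=True)
o=sensors.get_obs();p=[.5664,-.0214,.1094]
Ri=np.array([[np.cos(p[2]),np.sin(p[2])],[-np.sin(p[2]),np.cos(p[2])]])
print(o["ee_pos"],o["tcp_rot"],Ri@(o["ee_pos"][:2]-p[:2]),o["opening"])
im=camera("wrist");k=get_calibration("wrist")
for r in place_of("tin_left","wrist")[:4]:
    X=atz(k,r["point"],.015); print(round(r["p"],2),np.round(r["point"]),"rack",Ri@(X[:2]-p[:2]))
for y in(-.125,0,.125):
    cv2.polylines(im,[np.int32([proj(k,rk(p,i*.031,y+j*.031,.11)) for i,j in((1,1),(1,-1),(-1,-1),(-1,1))])],True,(0,255,0),1)
cv2.imwrite(f"pics/{sys.argv[1]}.png",im)
E
python3 grasp.py v6
```

```text
[0.5527 0.1037 0.2376] [-179.9472   -0.0017   97.0837] [0.     0.1259] 0.07705278376032873
0.78 [318. 172.] rack [0.0004 0.1265]
```

View pics/v6.png

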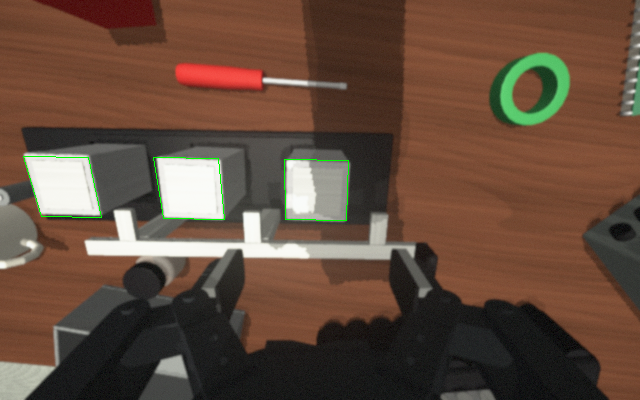

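The overlay lies on all three tins. Gripper is centred on the left tin, so I descend.

Emit:
send_rows:
  plan:
    - [[0,0,0.1],[0,0,0.005],-0.8]
    - [[0,0,0.2],[0,0,0.005],-0.8]
    - [[0,0,0.3],[0,0,0.005],-0.8]
    - [[0,0,0.37],[0,0,0.005],-0.8]
    - [[0,0,0.44],[0,0,0.005],-0.8]
    - [[0,0,0.5],[0,0,0.005],-0.8]
    - [[0,0,0.55],[0,0,0.005],-0.8]
    - [[0,0,0.592],[0,0,0.005],-0.8]
    - [[0,0,0.592],[0,0,0.005],-0.8]

```text
time: 8.8
ee_pos: [0.5521, 0.103, 0.0588]
tcp_rot: [-179.9, 0.0, 96.3]
wrist_force: [-0.7, 0.2, -1.5]
opening: 0.0771
```

Emit:
send_rows:
  plan:
    - [[0,0,0],[0,0,0],-0.5]
    - [[0,0,0],[0,0,0],-0.3]
    - [[0,0,0],[0,0,0],0]
    - [[0,0,0],[0,0,0],0.3]
    - [[0,0,0],[0,0,0],0.3]
    - [[0,0,0],[0,0,0],0.3]
  force: 50

```text
time: 9.4
ee_pos: [0.5535, 0.1033, 0.0616]
tcp_rot: [179.9, -0.0, 96.3]
wrist_force: [0.4, 0.8, 5.9]
opening: 0.0595
```

Emit:
send_rows:
  plan:
    - [[0,0,-0.03],[0,0,0],0.3]
    - [[0,0,-0.07],[0,0,0],0.3]
    - [[0,0,-0.11],[0,0,0],0.3]
    - [[0,0,-0.15],[0,0,0],0.3]
    - [[0,0,-0.167],[0,0,0],0.3]
    - [[0,0,-0.167],[0,0,0],0.3]
    - [[0,0,-0.167],[0,0,0],0.3]
    - [[0,0,-0.167],[0,0,0],0.3]
    - [[0,0,-0.167],[0,0,0],0.3]

```text
time: 10.3
ee_pos: [0.5527, 0.1031, 0.1101]
tcp_rot: [-179.9, 0.0, 96.3]
wrist_force: [-0.4, 0.1, -1.0]
opening: 0.0598
```

```bash
cat > w.py <<'E'
from h import *
F=[];E=[]
for i in range(5):
    camera("wrist"); o=sensors.get_obs(); F.append(o["wrist_force"]); E.append(o["joint_efforts"][1:3])
print(np.round(np.mean(F,0),2),np.round(np.std(F,0),2),"kg",-np.mean(F,0)[2]/9.81,np.mean(E,0),o["ee_pos"],o["opening"],o["torque"])
E
python3 w.py
```

```text
[ 0.43 -0.17 -2.11] [0.46 0.74 0.1 ] kg 0.21522742738028863 [-54.6625607   47.91826415] [0.55286794 0.10314943 0.11052088] 0.0595412556523477 [-0.04432705  0.00123802  0.00513038]
```

Left tin: about 0.21 kg. Setting it back.

Emit:
send_rows:
  plan:
    - [[0,0,0.05],[0,0,0],0.3]
    - [[0,0,0.1],[0,0,0],0.3]
    - [[0,0,0.135],[0,0,0],0.3]
    - [[0,0,0.155],[0,0,0],0.3]
    - [[0,0,0.164],[0,0,0],0.3]
    - [[0,0,0.164],[0,0,0],0.3]
    - [[0,0,0.164],[0,0,0],0]
    - [[0,0,0.164],[0,0,0],-0.8]
    - [[0,0,0.164],[0,0,0],-0.8]
    - [[0,0,0.164],[0,0,0],-0.8]

```text
time: 11.55
ee_pos: [0.5531, 0.1032, 0.0615]
tcp_rot: [180.0, -0.0, 96.3]
wrist_force: [-0.5, -0.1, -0.2]
opening: 0.0766
```

Emit:
send_rows:
  plan:
    - [[0,0,0],[0,0,0],-0.8]
    - [[0,0,-0.05],[0,0,0],-0.8]
    - [[0,0,-0.15],[0,0,0],-0.8]
    - [[0,0,-0.3],[0,0,0],-0.8]
    - [[0,0,-0.36],[0,0,0],-0.8]
    - [[-0.15,0,-0.4],[0,0,0],-0.8]
    - [[-0.3,0,-0.4],[0,0,0],-0.8]
    - [[-0.417,0,-0.4],[0,0,0],-0.8]
    - [[-0.417,0,-0.4],[0,0,0],-0.8]
    - [[-0.417,0,-0.4],[0,0,0],-0.8]

```text
time: 12.55
ee_pos: [0.5667, -0.0218, 0.1824]
tcp_rot: [180.0, -0.0, 96.2]
wrist_force: [0.5, 0.9, 0.3]
opening: 0.0769
```

```bash
python3 grasp.py v7
```

```text
[ 0.5667 -0.0218  0.1824] [179.9562  -0.0081  96.1924] [ 0.0003 -0.0004] 0.07693241157481358
0.64 [432. 179.] rack [-0.0029  0.1294]
```

View pics/v7.png

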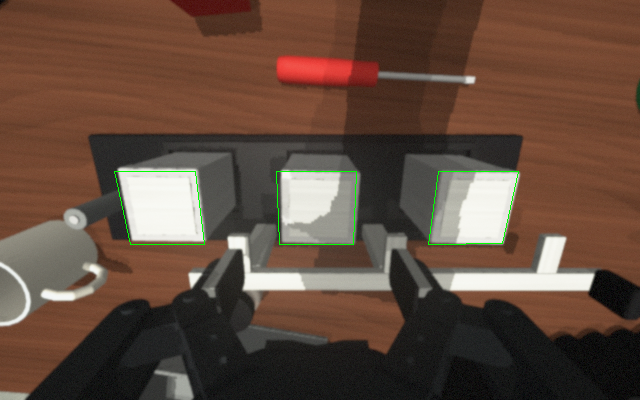

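The left tin stands in its nest at about (478,207) and the bar is open. The gripper is centred over the middle tin at (317,207). I descend 0.1215 m and grasp.

Emit:
send_rows:
  plan:
    - [[0,0,0.08],[0,0,0],-0.8]
    - [[0,0,0.16],[0,0,0],-0.8]
    - [[0,0,0.24],[0,0,0],-0.8]
    - [[0,0,0.31],[0,0,0],-0.8]
    - [[0,0,0.37],[0,0,0],-0.8]
    - [[0,0,0.404],[0,0,0],-0.8]
    - [[0,0,0.404],[0,0,0],-0.5]
    - [[0,0,0.404],[0,0,0],0]
    - [[0,0,0.404],[0,0,0],0.3]
    - [[0,0,0.404],[0,0,0],0.3]

```text
time: 13.65
ee_pos: [0.5667, -0.0212, 0.0605]
tcp_rot: [180.0, 0.0, 96.3]
wrist_force: [-1.0, -0.1, -6.4]
opening: 0.0597
```

Emit:
send_rows:
  plan:
    - [[0,0,0],[0,0,0],0.3]
    - [[0,0,0],[0,0,0],0.3]
    - [[0,0,-0.03],[0,0,0],0.3]
    - [[0,0,-0.07],[0,0,0],0.3]
    - [[0,0,-0.11],[0,0,0],0.3]
    - [[0,0,-0.15],[0,0,0],0.3]
    - [[0,0,-0.167],[0,0,0],0.3]
    - [[0,0,-0.167],[0,0,0],0.3]
    - [[0,0,-0.167],[0,0,0],0.3]
    - [[0,0,-0.167],[0,0,0],0.3]

```text
time: 14.65
ee_pos: [0.5663, -0.0212, 0.1097]
tcp_rot: [-179.9, -0.0, 96.3]
wrist_force: [-0.4, 0.9, -5.8]
opening: 0.0599
```

```bash
python3 w.py
```

```text
[-0.09  0.02 -6.29] [0.49 0.5  0.29] kg 0.6412731170961958 [-57.78162575  50.11365795] [ 0.56649032 -0.02118911  0.11004407] 0.05968908945592678 [-0.00554862 -0.00622418 -0.0509452 ]
```

Middle tin: about 0.64 kg. I set it back, then do the right tin.

Emit:
send_rows:
  plan:
    - [[0,0,0.05],[0,0,0],0.3]
    - [[0,0,0.1],[0,0,0],0.3]
    - [[0,0,0.135],[0,0,0],0.3]
    - [[0,0,0.155],[0,0,0],0.3]
    - [[0,0,0.164],[0,0,0],0.3]
    - [[0,0,0.166],[0,0,0],0.3]
    - [[0,0,0.166],[0,0,0],0]
    - [[0,0,0.166],[0,0,0],-0.8]
    - [[0,0,0.166],[0,0,0],-0.8]
    - [[0,0,0.166],[0,0,0],-0.8]

```text
time: 15.9
ee_pos: [0.5672, -0.0212, 0.0615]
tcp_rot: [179.9, 0.0, 96.3]
wrist_force: [-0.1, -0.5, -1.6]
opening: 0.0768
```

Emit:
send_rows:
  plan:
    - [[0,0,0],[0,0,0],-0.8]
    - [[0,0,-0.05],[0,0,0],-0.8]
    - [[0,0,-0.15],[0,0,0],-0.8]
    - [[0,0,-0.3],[0,0,0],-0.8]
    - [[0,0,-0.36],[0,0,0],-0.8]
    - [[-0.15,0,-0.4],[0,0,0],-0.8]
    - [[-0.3,0,-0.4],[0,0,0],-0.8]
    - [[-0.417,0,-0.4],[0,0,0],-0.8]
    - [[-0.417,0,-0.4],[0,0,0],-0.8]
    - [[-0.417,0,-0.4],[0,0,0],-0.8]

```text
time: 16.9
ee_pos: [0.5803, -0.1462, 0.1814]
tcp_rot: [180.0, -0.0, 96.2]
wrist_force: [-0.7, 0.9, 0.3]
opening: 0.0767
```

```bash
python3 grasp.py v8
```

```text
[ 0.5803 -0.1462  0.1814] [179.9708  -0.001   96.195 ] [ 0.0002 -0.1256] 0.07671339332139393
0.66 [539. 182.] rack [0.0005 0.1248]
```

View pics/v8.png

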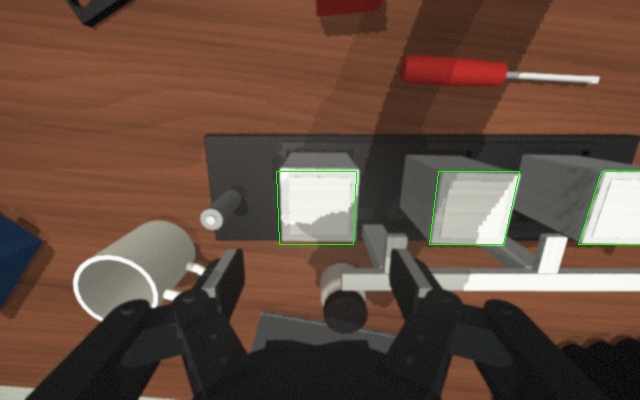

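Right tin centred at (317,207), and the cell at (211,218) is clear of the finger path. I descend and lift.

Emit:
send_rows:
  plan:
    - [[0,0,0.08],[0,0,0],-0.8]
    - [[0,0,0.16],[0,0,0],-0.8]
    - [[0,0,0.24],[0,0,0],-0.8]
    - [[0,0,0.31],[0,0,0],-0.8]
    - [[0,0,0.37],[0,0,0],-0.8]
    - [[0,0,0.402],[0,0,0],-0.8]
    - [[0,0,0.402],[0,0,0],-0.5]
    - [[0,0,0.402],[0,0,0],0]
    - [[0,0,0.402],[0,0,0],0.3]
    - [[0,0,0.402],[0,0,0],0.3]

```text
time: 18.0
ee_pos: [0.5807, -0.1456, 0.0607]
tcp_rot: [180.0, 0.0, 96.3]
wrist_force: [-0.5, -0.1, -3.7]
opening: 0.0596
```

Emit:
send_rows:
  plan:
    - [[0,0,0],[0,0,0],0.3]
    - [[0,0,0],[0,0,0],0.3]
    - [[0,0,-0.03],[0,0,0],0.3]
    - [[0,0,-0.07],[0,0,0],0.3]
    - [[0,0,-0.11],[0,0,0],0.3]
    - [[0,0,-0.15],[0,0,0],0.3]
    - [[0,0,-0.167],[0,0,0],0.3]
    - [[0,0,-0.167],[0,0,0],0.3]
    - [[0,0,-0.167],[0,0,0],0.3]
    - [[0,0,-0.167],[0,0,0],0.3]

```text
time: 19.0
ee_pos: [0.5801, -0.1455, 0.1094]
tcp_rot: [-179.9, -0.0, 96.3]
wrist_force: [0.2, 0.8, -3.0]
opening: 0.0596
```

```bash
python3 w.py
```

```text
[-0.01 -0.03 -2.96] [0.37 0.29 0.3 ] kg 0.30224128877280204 [-60.64788723  48.37548065] [ 0.58026121 -0.14550771  0.10978029] 0.059610946787126654 [-0.03024509 -0.00427559 -0.00385236]
```

Right tin: about 0.30 kg, so the middle one is heaviest. I set the right tin back and return to the middle.

Emit:
send_rows:
  plan:
    - [[0,0,0.05],[0,0,0],0.3]
    - [[0,0,0.1],[0,0,0],0.3]
    - [[0,0,0.135],[0,0,0],0.3]
    - [[0,0,0.155],[0,0,0],0.3]
    - [[0,0,0.164],[0,0,0],0.3]
    - [[0,0,0.166],[0,0,0],0.3]
    - [[0,0,0.166],[0,0,0],0]
    - [[0,0,0.166],[0,0,0],-0.8]
    - [[0,0,0.166],[0,0,0],-0.8]
    - [[0,0,0.166],[0,0,0],-0.8]

```text
time: 20.25
ee_pos: [0.5807, -0.1456, 0.0608]
tcp_rot: [180.0, 0.0, 96.3]
wrist_force: [0.8, 0.6, 0.1]
opening: 0.0771
```

Emit:
send_rows:
  plan:
    - [[0,0,0],[0,0,0],-0.8]
    - [[0,0,-0.05],[0,0,0],-0.8]
    - [[0,0,-0.15],[0,0,0],-0.8]
    - [[0,0,-0.3],[0,0,0],-0.8]
    - [[0,0,-0.36],[0,0,0],-0.8]
    - [[0.15,0,-0.4],[0,0,0],-0.8]
    - [[0.3,0,-0.4],[0,0,0],-0.8]
    - [[0.417,0,-0.4],[0,0,0],-0.8]
    - [[0.417,0,-0.4],[0,0,0],-0.8]
    - [[0.417,0,-0.4],[0,0,0],-0.8]

```text
time: 21.25
ee_pos: [0.5668, -0.0206, 0.1815]
tcp_rot: [179.9, 0.0, 96.4]
wrist_force: [-0.2, -0.4, -0.5]
opening: 0.0764
```

```bash
python3 grasp.py v9
```

```text
[ 0.5668 -0.0206  0.1815] [179.927    0.0247  96.3935] [0.0005 0.0007] 0.07642976581774766
0.89 [425. 184.] rack [0.0025 0.1218]
```

View pics/v9.png

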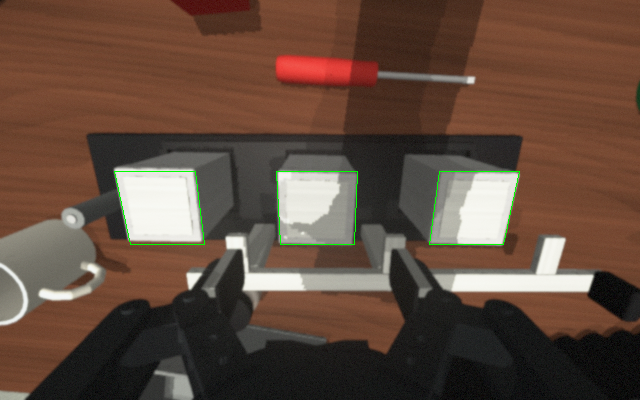

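All three tins are in their nests and the bar is open. I grasp the middle tin and lift it 16 cm.

Emit:
send_rows:
  plan:
    - [[0,0,0.08],[0,0,0],-0.8]
    - [[0,0,0.16],[0,0,0],-0.8]
    - [[0,0,0.24],[0,0,0],-0.8]
    - [[0,0,0.31],[0,0,0],-0.8]
    - [[0,0,0.37],[0,0,0],-0.8]
    - [[0,0,0.402],[0,0,0],-0.8]
    - [[0,0,0.402],[0,0,0],-0.5]
    - [[0,0,0.402],[0,0,0],0]
    - [[0,0,0.402],[0,0,0],0.3]
    - [[0,0,0.402],[0,0,0],0.3]

```text
time: 22.35
ee_pos: [0.5667, -0.0213, 0.0599]
tcp_rot: [-180.0, 0.0, 96.3]
wrist_force: [-0.4, 0.2, -6.6]
opening: 0.0598
```

Emit:
send_rows:
  plan:
    - [[0,0,0],[0,0,0],0.3]
    - [[0,0,0],[0,0,0],0.3]
    - [[0,0,-0.03],[0,0,0],0.3]
    - [[0,0,-0.08],[0,0,0],0.3]
    - [[0,0,-0.15],[0,0,0],0.3]
    - [[0,0,-0.25],[0,0,0],0.3]
    - [[0,0,-0.35],[0,0,0],0.3]
    - [[0,0,-0.45],[0,0,0],0.3]
    - [[0,0,-0.52],[0,0,0],0.3]
    - [[0,0,-0.54],[0,0,0],0.3]

```text
time: 23.35
ee_pos: [0.5676, -0.0212, 0.2259]
tcp_rot: [179.7, 0.0, 96.3]
wrist_force: [0.7, -0.2, -5.7]
opening: 0.0596
```

Emit:
send_rows:
  plan:
    - [[0,0,0],[0,0,0],0.3]
    - [[0,0,0],[0,0,0],0.3]
    - [[0,0,0],[0,0,0],0.3]
    - [[0,0,0],[0,0,0],0.3]

```text
time: 23.75
ee_pos: [0.5663, -0.0212, 0.2206]
tcp_rot: [-179.9, -0.0, 96.3]
wrist_force: [-1.1, -0.8, -6.2]
opening: 0.0596
```

```bash
python3 w.py; python3 - <<'E'
from h import *
a=camera("scene")[110:350,170:420];b=camera("side")[60:300,230:480]
cv2.imwrite("pics/v10.png",np.hstack([cv2.resize(a,(400,384)),cv2.resize(b,(400,384))]))
E
```

```text
[ 0.05 -0.11 -6.3 ] [0.3  0.55 0.33] kg 0.6426259616173842 [-57.86891627  49.59150267] [ 0.56658186 -0.0211946   0.2214714 ] 0.05947777865843337 [0.02132018 0.00571071 0.03621167]
```

View pics/v10.png

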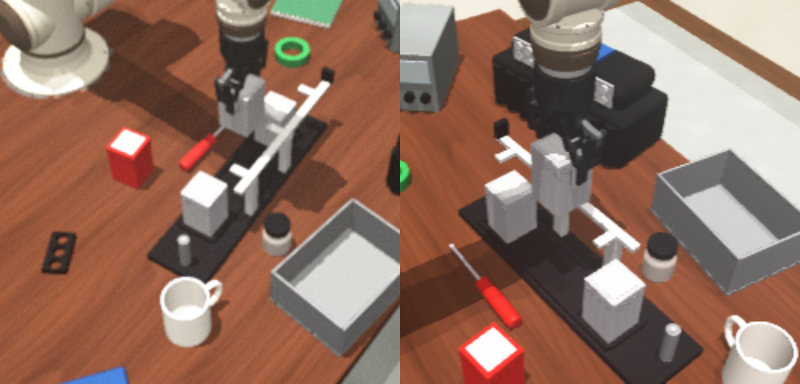

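The middle tin is held upright well above the deck. The other two stand in their nests, the bar is open and the bystanders have not moved, so I hand in.

```bash
python3 -c "
from workcell import bot
print(bot.job_done())"
```

```text
the job is handed in; nothing more can be done
None
```

The job is handed in, at about 24 s on the robot's clock. The rack is unlocked, and the arm is holding the middle tin, which was the heaviest.

- **Keeper bar:** I pushed the lug left until it snapped into the detent. A wrist picture then put the joint at about 0.061 m, and the tabs still lay in the gaps in the later pictures.
- **Hefting:** I lifted each tin about 5 cm, from left to right, and set it back in its own nest before the next. The wrist force gave about 0.21 kg (left), 0.64 kg (middle) and 0.30 kg (right).
- **Final hold:** The middle tin is upright, about 16 cm above the deck, and read 0.64 kg again on the second lift.
- **Last pictures:** The left and right tins stand in their nests, and the bar is open. The loose items and the red look-alike look unmoved.

No check failed. Two readings were slightly odd:
- **Left tin:** The wrist force showed a brief 5.9 N upward while the gripper closed on it.
- **Rack overlay:** The drawn deck outline sat a little in front of the real deck, but the tin outlines matched well.

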